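# Hang the ladle to drip on the swing-arm stand

## Task

Swing the stand's arm round so that its hook is over the middle of the white drip dish, and leave it there. Take the ladle off the rack and hang it by its handle slot on that hook, easing its weight on so that it hangs still above the dish without being dropped or left swinging. Leave the other two utensils hanging where they are and do not disturb the jar, the spice jar and the salt shaker.

Things in the scene. Friction and masses are not known exactly. Their poses are not given: they have to be found in the camera images.
- ladle: Steel ladle, 154 mm tall, about 0.17 kg, hanging on one of the rack's three hooks. Origin: bearing point at the top inside of the handle's hanging slot. Hanging freely, its z is vertical, -x points the way the hook's tip points, y runs across the flat handle. The off-centre bowl makes the handle lean 0.235 rad, its lower end toward +x; the centre of mass is 106 mm straight below the origin.
- ladle_grip (a point): Point on the ladle's handle just below the slot, 25 mm below the origin and 6 mm toward +x, axes as the ladle's. The handle is 5 mm thick and 30 mm wide (along y) from 4 mm above the origin to 60 mm below it, then 16 mm wide to the bowl. The slot is 19 mm wide and 24 mm high (from the origin down) with an arched top.
- ladle_bowl (a point): Middle of the ladle's bowl, 130 mm below the origin. The bowl is 70 mm across and opens up; its lowest point is 149 mm below the origin; it reaches 43 mm to -x and 29 mm to +x of the origin.
- skimmer: Wire skimmer (flat round mesh 76 mm across), about 125 mm long, with the same handle, slot and frame convention as the ladle, on another hook of the rack. To be left hanging.
- turner: Slotted turner (slotted rectangular blade 62 x 56 mm), about 166 mm long, with the same handle, slot and frame convention as the ladle (its handle leans 0.06 rad), on another hook of the rack. To be left hanging.
- rack: Utensil rack, fixed: wooden base 110 x 270 x 16 mm, two posts 248 mm apart and between them a steel bar (12 mm thick, along y, top z = 0.220) with three hooks that point to the rack's -x (its front) at y = +88, 0 and -88 mm. Origin on the worktop below the middle of the bar.
- rack_hook_mid (a point): Middle of the seat, on top of the wire, of the rack's middle hook; the others are 88 mm to either side. Each is 6 mm round wire: leaves the bar at z = 0.214, dips to a level seat 47 to 71 mm in front of the bar (top of the seat z = 0.210) and ends in an upturned tip 83 mm in front of the bar, rising 10 mm over the seat.
- stand: Ladle stand, fixed: round steel foot (96 mm across) with a 17 mm post that carries the swing arm; highest point z = 0.225. Origin on the worktop on the post's axis.
- swing_arm (a joint): Angle of the stand's horizontal arm about the post. 0: it points to the stand's -x; positive turns it toward the stand's +y (clockwise seen from above). Range -1.9 to 1.9. The joint is stiff (about 0.22 N m, or 3 N at 75 mm from the post) and stays where it is left.
- stand_hook (a point): Middle of the seat of the hook at the arm's end, on top of the wire, 138 mm from the post's axis, z = 0.210: the ladle's origin comes to lie here. Like the rack's hooks: 6 mm round wire, level seat 126 to 150 mm from the post's axis, tip 162 mm from it, rising 10 mm over the seat and pointing straight away from the post.
- stand_bar (a point): Point on the centre line of the arm's bare round bar (10 mm thick, 20 to 113 mm from the post's axis, z = 0.214), 75 mm from the post's axis: a good place to pinch it from above. This point's x axis runs along the arm, from the hook toward the post.
- drip_dish: White drip dish, fixed: 126 mm across, 18 mm high, with a tongue and a collar round the stand's foot. Origin on the worktop on the post's axis; the dish itself lies to this body's -x.
- dish_centre (a point): Middle of the dish's inner floor, 145 mm from the post's axis, z = 0.004.
- pasta_jar: Glass storage jar with cork lid (lid fixed to it), 103 mm across, 207 mm high with the lid, 0.6 kg, standing loose. Origin: centre of its underside.
- spice: Spice jar with a red lid, 45 mm across, 106 mm high, standing loose. Origin: centre of its underside.
- salt_shaker: Salt shaker, 44 mm across, 90 mm high, standing loose. Origin: centre of its underside.

How it is judged:
At the end, for the whole second after the job is handed in: Hook within 30 mm of the dish centre seen from above; ladle's bearing point within 22 mm of that hook's seat, its weight on it, within 0.2 rad of plumb, still (0.04 m/s, 0.4 rad/s); skimmer and turner within 20 mm, jar, spice jar and salt within 30 mm of where they were (horizontal distance between stand_hook and dish_centre below 0.03 m and distance between ladle and stand_hook below 0.022 m and contact force between ladle and stand above 0.5 N and angle between ladle's own z axis and vertical below 0.2 rad and linear speed of ladle below 0.04 m/s and angular speed of ladle below 0.4 rad/s and distance of each of skimmer, turner from where it was at the start of the episode below 0.02 m and distance of each of pasta_jar, spice, salt_shaker from where it was at the start of the episode below 0.03 m); the robot touches nothing.
It fails at once if the ladle is dropped below its hooks (height (world z) of ladle below 0.17 m).
It fails at once if the ladle is let go so that it swings hard (over 2.5 rad/s with no finger on it) (contact force between the fingers and ladle below 0.05 N and angular speed of ladle above 2.5 rad/s).
It fails at once if the skimmer or the turner is knocked off its hook (height (world z) of any of skimmer, turner below 0.17 m).
It fails at once if the jar, the spice jar or the salt shaker is knocked over (angle between any of pasta_jar, spice, salt_shaker's own z axis and vertical above 0.35 rad).
It also fails if it takes over 72 s, if anything falls off the work surface, if the arm or the gripper's body presses on something with over 40 N, if the wrist force passes 120 N, or if a joint passes its speed limit or range.

## Robot

A 6-joint arm with a two-finger parallel gripper is mounted at the origin on a cart in front of the work surface, level with it; the furniture and walls round the work are solid. World frame = base frame: x ahead of the robot, y to its left, z up, the work surface at z = 0. Lengths are in m, angles in rad, forces in N, time in s.
With the tool pointing down it reaches from about 0.35 to 0.775 m from the base axis. Payload 5.5 kg.
Tool frame: the origin (TCP) lies on the centre line of the jaws, within the pads' length; the fingertips stand 25 mm ahead of it and the grasp point (between the pads) lies 6 mm ahead of it; z points along the fingers, y is the line along which they close (so a half turn about z gives the same grasp; the last joint's range is limited). The gripper opens to 85 mm and grips with 20 to 120 N. Pads are 22 mm wide; open, the fingers measure 114 mm over their backs; the gripper's body (76 mm by 85 mm) begins 54 mm behind the grasp point. The pads swing forward as they close: fully open they stand 13 mm farther back than shut.
Start: joints at [1.039, 0.313, 0.046, 1.304, 0, 1.431], TCP at [0.22, 0.531, 0.256] pointing down, gripper open.
Joint ranges: [-2.76, 2.76], [-0.86, 1.69], [-1.03, 1.26], [-2.2, 2.34], [-1.47, 1.5], [-3.14, 3.14]. Speed limits (rad/s): [2.57, 2.57, 3.14, 3.14, 3.14, 3.14].

## Interface

Orientations are given as a rotation vector (axis times angle).
In Python, from plant import manip gives the robot as it stands. The module is installed in compiled form; this text tells all that it offers.
- The arm moves only by the tool send_rows, never from a script. Its arguments are lists of equal length, an entry for each row: "translation": the shift along the tool's x, y, z each as a share of 400 mm, from -1 to 1, a list of three; "delta_rot": the turn, a rotation vector about the tool's x, y, z each as a share of 45 degrees, from -1 to 1, a list of three; "jaw": the opening, from 0 (shut) to 1 (fully open). In form: {"translation": [[x, y, z], ...], "delta_rot": [[rx, ry, rz], ...], "jaw": [jaw, ...]}. A call has 1 to 20 rows; each row is the pose to reach, as a shift and turn from the pose commanded when the call began, along the tool's axes at that moment; what a row does not reach only later rows make up. A row lasts 1/12 s, in which the tool goes at most 41.7 mm and 7.16 degrees, less where a joint would pass 70% of its speed; a pose out of reach is approached as far as the arm can. A call with a number of a shift or a turn outside -1 to 1 is refused whole. A call with a gripper value outside its range is refused whole. The fingers move at their own pace and stop on an object; "newtons" is the grip in N (left out, the last holds). Time passes only in rows, so rows that repeat a pose let the fingers close. It gives the time, the measured TCP pose, the force, the opening and the grip force at its end, in the units of the state.
- manip.state(): the state, without advancing time (a new reading comes with each control period).
- manip.capture(name): name is "scene" or "top" or "wrist"; returns a dict with "color" (384x512x3 uint8, blue, green, red), "z_map" (384x512 float32, m along the optical axis (not along the pixel's ray), 0 where there is no reading), "mtx" (3x3 intrinsics, pixels), "view" (4x4, takes a point from world to camera coordinates); the wrist camera has in their place "mount" (4x4, takes a point from camera to tool coordinates, whose origin is the TCP and whose axes are the flange's). Camera axes: x right, y down, z forward; pixel columns grow to the right and rows downward; lengths in m; the calibration is good to about 2 mm. A picture is of the moment at which its call begins: read the wrist's pose just before it.
- manip.finish_job(): hands the job in; it is judged then, once.
The state is a dict: "t": time; "qpos": joint angles; "joint_velocities": joint speeds; "joint_efforts": joint torques, N m; "tool_pos": TCP position; "orientation": TCP orientation; "ft_force": force on the tool from outside, world axes, zero at the start; "wrist_torque": the same for the moment, N m; "grip_width": opening from 0.0 (shut) to 1.0 (fully open); "grip_force": force on a finger pad.
Only numpy, scipy, OpenCV 4.12 (cv2) and the standard library are available. Lean on these libraries where they do the work, as an engineer would, in place of code of your own. Each camera call takes 0.05 s, during which the arm holds its last target. There are 200 camera calls.

## Working session

There is one attempt and no reset: what is moved stays moved. The work goes in short steps, Python scripts to look and compute and a tool call to move; the robot and the scene stay as the last step left them, time stands still between calls to the robot, and variables do not carry over. Pictures are saved under pics/ and viewed, at most 11 in all, crops included, and the job is handed in when it is done.

Besides the shell and the picture viewer there is one more tool, called after ">>>" as name(argument=value, ...), one argument or row to a line, values as JSON. send_rows: Moves the arm, as the interface text tells. Its arguments: {"type":"object","properties":{"translation":{"type":"array"},"delta_rot":{"type":"array"},"jaw":{"type":"array"},"newtons":{"type":"number"}},"required":["translation","delta_rot","jaw"]}

```bash
mkdir -p pics
cat > h.py <<'E'
import numpy as np, cv2
from scipy.spatial.transform import Rotation as R
from plant import manip
def cap(n):
    s=manip.state(); c=manip.capture(n); 
    if n=="wrist":
        T=np.eye(4);T[:3,:3]=R.from_rotvec(s["orientation"]).as_matrix();T[:3,3]=s["tool_pos"]
        c["c2w"]=T@c["mount"]
    else: c["c2w"]=np.linalg.inv(c["view"])
    return c
def cloud(c):
    z=c["z_map"];v,u=np.mgrid[:z.shape[0],:z.shape[1]];m=c["mtx"]
    p=np.stack([(u-m[0,2])/m[0,0]*z,(v-m[1,2])/m[1,1]*z,z],-1)
    P=p@c["c2w"][:3,:3].T+c["c2w"][:3,3]; P[z==0]=np.nan
    return P
E
python3 - <<'E'
from h import *
ims=[]
for n in ["scene","top","wrist"]:
    c=cap(n);np.savez(f"{n}0.npz",**c);cv2.imwrite(f"pics/{n}0.png",c["color"]);print(n,c["c2w"].round(3).tolist(),c["mtx"].round(1).tolist())
    ims.append(c["color"])
a=np.hstack(ims[:2]);cv2.imwrite("pics/both0.png",cv2.resize(a,(800,300)))
print(manip.state())
E
```

```text
scene [[0.798, -0.463, 0.385, 0.09], [-0.602, -0.601, 0.526, -0.666], [-0.012, -0.651, -0.759, 1.007], [0.0, 0.0, 0.0, 1.0]] [[429.8, 0.0, 260.6], [0.0, 429.8, 193.4], [0.0, 0.0, 1.0]]
top [[0.005, -0.983, 0.185, 0.351], [-1.0, -0.004, 0.003, -0.071], [-0.002, -0.185, -0.983, 1.181], [0.0, 0.0, 0.0, 1.0]] [[358.9, 0.0, 253.4], [0.0, 358.9, 186.8], [0.0, 0.0, 1.0]]
wrist [[0.381, 0.874, 0.301, 0.142], [0.925, -0.359, -0.125, 0.563], [-0.001, 0.326, -0.945, 0.373], [0.0, 0.0, 0.0, 1.0]] [[277.4, 0.0, 255.2], [0.0, 277.4, 190.8], [0.0, 0.0, 1.0]]
{'t': 0.15, 'qpos': array([ 1.03941998e+00,  3.13879448e-01,  4.52607507e-02,  1.30363521e+00,
       -2.79674768e-05,  1.43123144e+00]), 'joint_velocities': array([-3.63521921e-04, -2.21750248e-03,  3.12834068e-03, -1.34534274e-05,
        7.85204231e-04, -1.18864326e-03]), 'joint_efforts': array([ 2.06256329e-03, -4.81064165e+01,  2.98816055e+01,  1.38406054e-02,
       -1.19649444e-04, -5.35428546e-05]), 'tool_pos': array([0.21938828, 0.53111982, 0.25559289]), 'orientation': array([-6.11438326e-01, -3.08105403e+00,  2.17607741e-03]), 'ft_force': array([-0.04487678,  0.28337597, -0.44067696]), 'wrist_torque': array([ 0.04755445, -0.00054963,  0.01309194]), 'grip_force': 0.0, 'grip_width': 0.9993832643144318}
```

View pics/scene0.png

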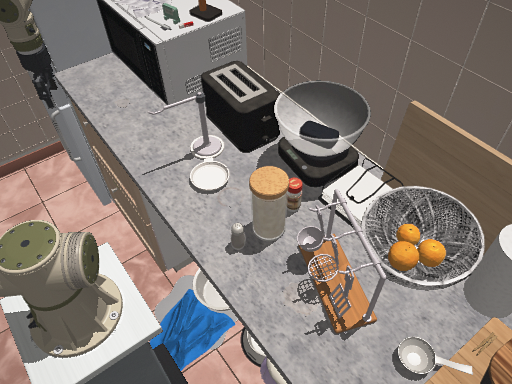

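View pics/top0.png

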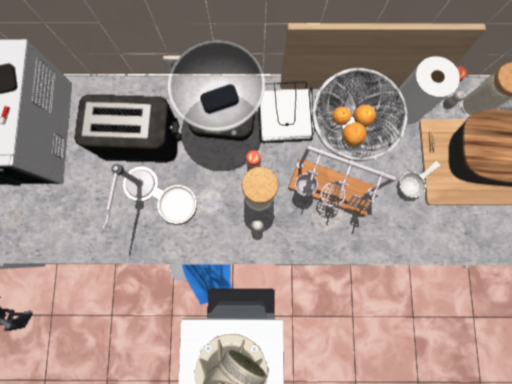

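The scene shows the stand with its arm pointing toward the robot (arm end near (152,112), post top (200,95)), and the dish at (209,178). The ladle is on the rack's left hook (scene (310,238), top (307,184)), next to the jar, with the skimmer in the middle and the turner on the right.

Run:
```python
from h import *
np.set_printoptions(precision=3,suppress=True)
for n in ["top","scene"]:
    c=dict(np.load(n+"0.npz"));P=cloud(c);hsv=cv2.cvtColor(c["color"],cv2.COLOR_BGR2HSV)
    x,y,z=P[...,0],P[...,1],P[...,2]
    # dish rim and foot: white, low
    ok=np.isfinite(z)
    def rep(name,m):
        if m.sum()<5: print(n,name,'few');return
        q=P[m];print(n,name,m.sum(),'med',np.median(q,0),'min',q.min(0),'max',q.max(0))
    w=(hsv[...,1]<40)&(hsv[...,2]>200)&ok&(z<.03)&(z>-.005)&(y>0.05)&(y<.5)&(x>.3)&(x<.75)
    k,l,st,_=cv2.connectedComponentsWithStats(w.astype(np.uint8))
    for i in range(1,k):
        if st[i,4]>60:
            rep(f'white{st[i].tolist()}',l==i)
            q=P[l==i][:,:2].astype(np.float32); print('  minEncl',cv2.minEnclosingCircle(q))
    hi=ok&(z>.185)&(z<.24)&(y>.12)&(y<.55)&(x>.3)&(x<.65); rep('stand hi',hi)
    q=P[hi]; 
    if hi.sum(): 
        idx=np.argsort(q[:,0]); print(q[idx][::max(1,len(q)//15)])
    hi=ok&(z>.195)&(z<.24)&(y>-.5)&(y<-.08)&(x>.3)&(x<.62); rep('rack hi',hi)
    q=P[hi]; idx=np.argsort(q[:,1]); print(q[idx][::max(1,len(q)//20)])
    a=c["color"]
    cv2.imwrite(f"pics/{n}_st.png",cv2.resize(a[140:260,80:240] if n=="top" else a[80:220,120:260],None,fx=3,fy=3,interpolation=cv2.INTER_CUBIC))
    cv2.imwrite(f"pics/{n}_rk.png",cv2.resize(a[130:250,230:400] if n=="top" else a[160:340,230:390],None,fx=3,fy=3,interpolation=cv2.INTER_CUBIC))
a=[cv2.resize(cv2.imread(f"pics/{f}.png"),(400,300)) for f in("top_st","scene_st","top_rk","scene_rk")]
cv2.imwrite("pics/q.png",np.vstack([np.hstack(a[:2]),np.hstack(a[2:])]))
```

```text
top white[129, 166, 68, 58, 1729] 1729 med [0.536 0.212 0.007] min [ 0.451  0.123 -0.004] max [0.643 0.355 0.023]
  minEncl ((0.5507778525352478, 0.24491538107395172), 0.13339664041996002)
top white[122, 178, 15, 22, 207] 207 med [0.564 0.345 0.012] min [ 0.528  0.319 -0.004] max [0.601 0.375 0.023]
  minEncl ((0.5648714900016785, 0.34455758333206177), 0.043829310685396194)
top white[197, 190, 22, 12, 149] 149 med [0.544 0.084 0.001] min [ 0.524  0.05  -0.003] max [0.562 0.121 0.007]
  minEncl ((0.5410944223403931, 0.08519347012042999), 0.035738419741392136)
top white[198, 203, 21, 10, 87] 87 med [0.501 0.079 0.001] min [ 0.487  0.05  -0.005] max [0.518 0.116 0.007]
  minEncl ((0.5058189630508423, 0.08313717693090439), 0.03327947109937668)
top stand hi 303 med [0.541 0.317 0.219] min [0.421 0.294 0.198] max [0.597 0.334 0.228]
[[0.421 0.333 0.221]
 [0.443 0.331 0.21 ]
 [0.462 0.324 0.21 ]
 [0.477 0.326 0.222]
 [0.491 0.325 0.22 ]
 [0.505 0.319 0.219]
 [0.518 0.323 0.219]
 [0.532 0.318 0.219]
 [0.546 0.316 0.219]
 [0.56  0.318 0.218]
 [0.571 0.304 0.198]
 [0.574 0.322 0.219]
 [0.579 0
[... 1369 characters left out ...]
299 0.201]
 [0.575 0.313 0.216]
 [0.578 0.301 0.188]
 [0.582 0.301 0.216]
 [0.587 0.304 0.186]]
scene rack hi 1477 med [ 0.557 -0.276  0.208] min [ 0.489 -0.46   0.195] max [ 0.62  -0.08   0.224]
[[ 0.556 -0.46   0.205]
 [ 0.563 -0.442  0.218]
 [ 0.565 -0.42   0.22 ]
 [ 0.542 -0.409  0.212]
 [ 0.508 -0.399  0.205]
 [ 0.583 -0.388  0.219]
 [ 0.587 -0.36   0.217]
 [ 0.592 -0.335  0.214]
 [ 0.6   -0.324  0.212]
 [ 0.607 -0.312  0.219]
 [ 0.615 -0.282  0.213]
 [ 0.572 -0.237  0.212]
 [ 0.559 -0.133  0.199]
 [ 0.515 -0.125  0.208]
 [ 0.549 -0.118  0.204]
 [ 0.58  -0.112  0.207]
 [ 0.505 -0.105  0.208]
 [ 0.563 -0.1    0.208]
 [ 0.498 -0.094  0.206]
 [ 0.567 -0.087  0.206]
 [ 0.549 -0.082  0.206]]
```

View pics/q.png

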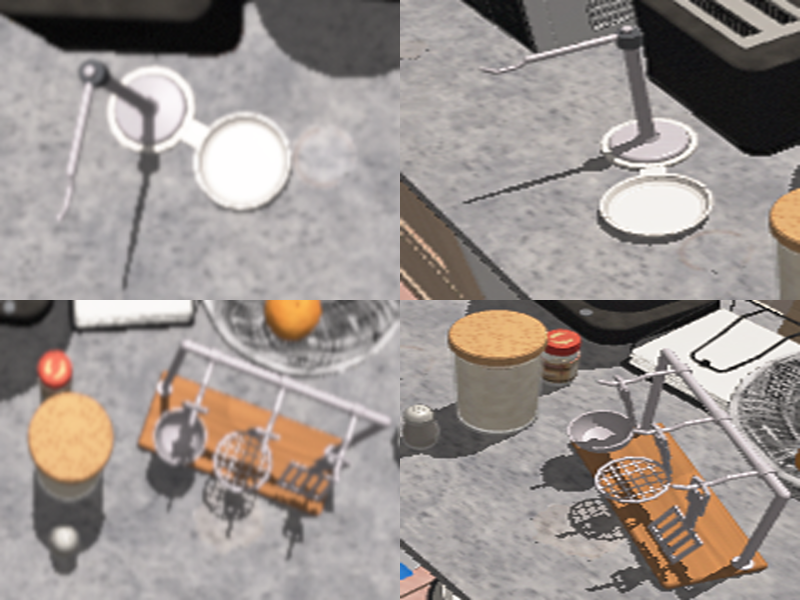

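The crops show the arm pointing to about -x with its hook tip up, and all three hooks are straight. Next I fit the exact geometry.

Run:
```python
from h import *
from scipy.optimize import least_squares
np.set_printoptions(precision=4,suppress=True)
def circ(q,r=None):
    f=lambda p:np.hypot(q[:,0]-p[0],q[:,1]-p[1])-(p[2] if r is None else r)
    return least_squares(f,[*q.mean(0)[:2],.05],loss='soft_l1',f_scale=.002).x
for n in ["top","scene"]:
    c=dict(np.load(n+"0.npz"));P=cloud(c);hsv=cv2.cvtColor(c["color"],cv2.COLOR_BGR2HSV)
    x,y,z=P[...,0],P[...,1],P[...,2];ok=np.isfinite(z)
    M=c["mtx"];o=c["c2w"][:3,3];Rm=c["c2w"][:3,:3]
    def ray(uv,h):
        d=np.c_[(uv[:,0]-M[0,2])/M[0,0],(uv[:,1]-M[1,2])/M[1,1],np.ones(len(uv))]@Rm.T
        return o+d*((h-o[2])/d[:,2])[:,None]
    # dish: white mask outline, cast onto rim z=.018
    box=np.zeros(z.shape,bool)
    if n=="top": box[183:225,155:199]=1
    else: box[158:195,186:233]=1
    w=((hsv[...,1]<40)&(hsv[...,2]>205)&box&ok&(z<.03)).astype(np.uint8)
    k,l,st,_=cv2.connectedComponentsWithStats(w);i=1+np.argmax(st[1:,4])
    ct=max(cv2.findContours((l==i).astype(np.uint8),cv2.RETR_EXTERNAL,cv2.CHAIN_APPROX_NONE)[0],key=len)[:,0].astype(float)
    q=ray(ct,.018);print(n,'dish circle',circ(q),'depth rim z max',np.nanpercentile(z[l==i],98))
    # stand arm
    m=ok&(z>.2)&(z<.235)&(x>.41)&(x<.56)&(y>.28)&(y<.36)
    q=P[m];vx=cv2.fitLine(q[:,:2].astype(np.float32),cv2.DIST_HUBER,0,.001,.001).ravel();print(' arm dir',vx[:2],'pt',vx[2:],'z',np.median(q[:,2]),'x range',q[:,0].min(),q[:,0].max())
    m=ok&(z>.03)&(z<.225)&(x>.56)&(x<.62)&(y>.27)&(y<.34);q=P[m]
    print(' post (r 8.5, low part)',circ(q[q[:,2]<.17],.0085)[:2],len(q),'top z',q[:,2].max())
    # rack bar
    m=ok&(z>.205)&(z<.235)&(x>.545)&(x<.70)&(y<-.17)&(y>-.48)
    q=P[m]; 
    # RANSAC-ish: top-most along rack x
    for it in range(6):
        L=cv2.fitLine(q[:,:2].astype(np.float32),cv2.DIST_HUBER,0,.001,.001).ravel()
        d=(q[:,:2]-L[2:])@np.array([-L[1],L[0]]); q=q[np.abs(d)<max(.008,.03-.006*it)]
    t=(q[:,:2]-L[2:])@L[:2]
    print(' bar',L,len(q),'ends',L[2:]+L[:2]*t.min(),L[2:]+L[:2]*t.max(),'span',np.ptp(t),'z',np.median(q[:,2]),q[:,2].max())
    # jar lid, spice, salt
    m=ok&(z>.195)&(z<.215)&(y>-.2)&(y<.05)&(hsv[...,1]>70); q=P[m];print(' jar',circ(q[:, :2])[:2],q.mean(0),cv2.minEnclosingCircle(q[:,:2].astype(np.float32)))
    np.save(n+"P.npy",P)
```

```text
top dish circle [0.5147 0.1862 0.0637] depth rim z max 0.020655267605760568
 arm dir [ 0.9899 -0.142 ] pt [0.5028 0.3199] z 0.21813330537205028 x range 0.42055450402255257 0.558132489574763
 post (r 8.5, low part) [0.5823 0.3104] 237 top z 0.2246630217920329
 bar [ 0.3505  0.9366  0.5933 -0.3543] 437 ends [ 0.5555 -0.4552] [ 0.6453 -0.2151] span 0.25629580745395 z 0.21956152587450728 0.2260351412692878
 jar [ 0.5431 -0.0854] [ 0.5613 -0.0897  0.2076] ((0.5190449953079224, -0.12677010893821716), 0.43338361382484436)
scene dish circle [0.5111 0.1812 0.0601] depth rim z max 0.01795798014193641
 arm dir [ 0.9903 -0.1387] pt [0.4943 0.3197] z 0.21364399444187437 x range 0.41884019323450367 0.559106230609606
 post (r 8.5, low part) [0.581  0.3092] 330 top z 0.22438375489606488
 bar [ 0.3489  0.9371  0.5937 -0.3499] 588 ends [ 0.5532 -0.4587] [ 0.6429 -0.2178] span 0.25705023659693627 z 0.21772815010290958 0.2239122118090292
 jar [ 0.5387 -0.0908] [ 0.5426 -0.0953  0.2051] ((0.5085073709487915, -0.1443975418806076), 0.443729430437088)
```

>>> send_rows(
  translation=[
    [-0.868,-0.212,-0.11],
    [-0.868,-0.212,-0.11],
    [-0.868,-0.212,-0.11],
    [-0.868,-0.212,-0.11],
    [-0.868,-0.212,-0.11],
    [-0.868,-0.212,-0.11],
    [-0.868,-0.212,-0.11],
    [-0.868,-0.212,-0.11],
    [-0.868,-0.212,-0.11],
    [-0.868,-0.212,-0.11],
    [-0.868,-0.212,-0.11],
    [-0.868,-0.212,-0.11],
    [-0.868,-0.212,-0.11],
    [-0.868,-0.212,-0.11],
  ],
  delta_rot=[
    [0,0,-0.32],
    [0,0,-0.32],
    [0,0,-0.32],
    [0,0,-0.32],
    [0,0,-0.32],
    [0,0,-0.32],
    [0,0,-0.32],
    [0,0,-0.32],
    [0,0,-0.32],
    [0,0,-0.32],
    [0,0,-0.32],
    [0,0,-0.32],
    [0,0,-0.32],
    [0,0,-0.32],
  ],
  jaw=[0.6,0.6,0.6,0.6,0.6,0.6,0.6,0.6,0.6,0.6,0.6,0.6,0.6,0.6],
  newtons=40,
)

```text
t: 1.32
tool_pos: [0.5069, 0.3214, 0.3002]
orientation: [-0.217, -3.134, 0.0]
ft_force: [-0.1, -0.2, 0.1]
grip_width: 0.604
grip_force: 0.0
```

```bash
cat >> h.py <<'E'
def pose():
    s=manip.state();Rm=R.from_rotvec(s["orientation"]).as_matrix();return s,Rm,s["tool_pos"]
def tofr(target,psi_deg):
    """shares to move TCP to target with tool x heading psi, pointing down"""
    s,Rm,p=pose();T=np.array([np.cos(np.radians(psi_deg)),np.sin(np.radians(psi_deg)),0])
    Rt=np.c_[T,np.cross([0,0,-1],T),[0,0,-1]]
    print('tr',(Rm.T@(np.array(target)-p)/.4).round(4),'rot',(R.from_matrix(Rm.T@Rt).as_rotvec()/np.radians(45)).round(4),'t',round(s['t'],2))
E
python3 - <<'E'
from h import *
c=cap("wrist");cv2.imwrite("pics/w1.png",c["color"]);P=cloud(c);z=P[...,2]
q=P[np.isfinite(z)&(z>.2)&(z<.23)&(P[...,0]>.47)&(P[...,0]<.555)&(abs(P[...,1]-.32)<.03)]
print(len(q),np.median(q,0),cv2.fitLine(q[:,:2].astype(np.float32),2,0,.001,.001).ravel())
tofr([.5077,.3198,.220],171.9);print(manip.state()["qpos"],pose()[2])
E
```

```text
1262 [0.50843818 0.32156458 0.21761451] [ 0.9913319  -0.1313816   0.5097966   0.32150817]
tr [-0.0025 -0.0038  0.2009] rot [-0.     -0.0003  0.0037] t 1.37
[4.31382068e-01 3.58126743e-01 2.16528468e-01 1.42938685e+00
 9.94841929e-05 5.69826737e-01] [0.50695212 0.32144561 0.30035643]
```

>>> send_rows(
  translation=[
    [0,-0.002,0.1],
    [0,-0.002,0.2],
    [0,-0.002,0.2],
    [0,-0.002,0.2],
    [0,-0.002,0.2],
    [0,-0.002,0.2],
    [0,-0.002,0.2],
    [0,-0.002,0.2],
    [0,-0.002,0.2],
    [0,-0.002,0.2],
    [0,-0.002,0.2],
    [0,-0.002,0.2],
  ],
  delta_rot=[
    [0,0,0],
    [0,0,0],
    [0,0,0],
    [0,0,0],
    [0,0,0],
    [0,0,0],
    [0,0,0],
    [0,0,0],
    [0,0,0],
    [0,0,0],
    [0,0,0],
    [0,0,0],
  ],
  jaw=[0.5,0.5,0.5,0.5,0,0,0,0,0,0,0,0],
)

```text
t: 2.37
tool_pos: [0.5098, 0.3209, 0.2238]
orientation: [0.219, 3.128, 0.006]
ft_force: [0.3, 0.7, 7.3]
grip_width: 0.1
grip_force: 39.1
```

Run:
```python
from h import *
s,Rm,p=pose();print(s["grip_width"],s["grip_force"],p,s["ft_force"])
C=np.array([.582,.309]);a0=np.degrees(np.arctan2(*(p[:2]-C)[::-1]));r=np.hypot(*(p[:2]-C));print(a0,r)
psi=np.degrees(np.arctan2(Rm[1,0],Rm[0,0]));print(psi)
for d in np.arange(4,37,4):
    a=np.radians(a0+d);t=np.r_[C+r*np.array([np.cos(a),np.sin(a)]),p[2]]
    print(d,(Rm.T@(t-p)/.4).round(3),round(-d/45,3))
```

```text
0.09964769638737232 39.107492566108704 [0.50977388 0.3208958  0.22379312] [0.33016108 0.70242229 7.33750619]
170.64722614490492 0.07319919472276325
171.97994000229042
4 [-0.    -0.013 -0.   ] -0.089
8 [-0.001 -0.026 -0.   ] -0.178
12 [-0.003 -0.038 -0.   ] -0.267
16 [-0.006 -0.051 -0.   ] -0.356
20 [-0.01  -0.063 -0.   ] -0.444
24 [-0.014 -0.075 -0.   ] -0.533
28 [-0.019 -0.086 -0.   ] -0.622
32 [-0.026 -0.098 -0.   ] -0.711
36 [-0.032 -0.108 -0.   ] -0.8
```

>>> send_rows(
  translation=[
    [0,-0.013,0],
    [-0.001,-0.026,0],
    [-0.003,-0.038,0],
    [-0.006,-0.051,0],
    [-0.01,-0.063,0],
    [-0.014,-0.075,0],
    [-0.019,-0.086,0],
    [-0.026,-0.098,0],
    [-0.032,-0.108,0],
    [-0.032,-0.108,0],
    [-0.032,-0.108,0],
  ],
  delta_rot=[
    [0,0,-0.089],
    [0,0,-0.178],
    [0,0,-0.267],
    [0,0,-0.356],
    [0,0,-0.444],
    [0,0,-0.533],
    [0,0,-0.622],
    [0,0,-0.711],
    [0,0,-0.8],
    [0,0,-0.8],
    [0,0,-0.8],
  ],
  jaw=[0,0,0,0,0,0,0,0,0,0,0],
)

```text
t: 3.28
tool_pos: [0.5182, 0.2764, 0.2238]
orientation: [-0.757, 3.039, 0.003]
ft_force: [4.4, 2.9, 3.3]
grip_width: 0.097
grip_force: 39.4
```

Run:
```python
from h import *
s,Rm,p=pose();print(s["grip_width"],s["grip_force"],p,s["ft_force"])
C=np.array([.582,.309]);a0=np.degrees(np.arctan2(*(p[:2]-C)[::-1]))%360;r=np.hypot(*(p[:2]-C));print(a0,r)
psi=np.degrees(np.arctan2(Rm[1,0],Rm[0,0]))%360;print(psi)
for d in np.r_[4:33:4,241.1-a0]:
    a=np.radians(a0+d);t=np.r_[C+r*np.array([np.cos(a),np.sin(a)]),p[2]]
    print(d,(Rm.T@(t-p)/.4).round(3),round(-d/45,3))
```

```text
0.0974227958941394 39.37572419643402 [0.51815627 0.2764339  0.22383855] [4.43044254 2.91638294 3.29141185]
207.02570972721261 0.07166989023801178
207.9605894772598
4.0 [-0.    -0.013  0.   ] -0.089
8.0 [-0.001 -0.025  0.   ] -0.178
12.0 [-0.003 -0.037  0.   ] -0.267
16.0 [-0.006 -0.049  0.   ] -0.356
20.0 [-0.01  -0.061  0.   ] -0.444
24.0 [-0.014 -0.073  0.   ] -0.533
28.0 [-0.02  -0.084  0.   ] -0.622
32.0 [-0.026 -0.095  0.   ] -0.711
34.07429027278738 [-0.029 -0.101  0.   ] -0.757
```

>>> send_rows(
  translation=[
    [0,-0.013,0],
    [-0.001,-0.025,0],
    [-0.003,-0.037,0],
    [-0.006,-0.049,0],
    [-0.01,-0.061,0],
    [-0.014,-0.073,0],
    [-0.02,-0.084,0],
    [-0.026,-0.095,0],
    [-0.029,-0.1,0],
    [-0.029,-0.1,0],
    [-0.029,-0.1,0],
    [-0.029,-0.1,0],
    [-0.029,-0.1,0],
    [-0.029,-0.1,0],
    [-0.029,-0.1,0],
    [-0.029,-0.1,-0.1],
    [-0.029,-0.1,-0.2],
    [-0.029,-0.1,-0.2],
    [-0.029,-0.1,-0.2],
    [-0.029,-0.1,-0.2],
  ],
  delta_rot=[
    [0,0,-0.089],
    [0,0,-0.178],
    [0,0,-0.267],
    [0,0,-0.356],
    [0,0,-0.444],
    [0,0,-0.533],
    [0,0,-0.622],
    [0,0,-0.711],
    [0,0,-0.75],
    [0,0,-0.75],
    [0,0,-0.75],
    [0,0,-0.75],
    [0,0,-0.75],
    [0,0,-0.75],
    [0,0,-0.75],
    [0,0,-0.75],
    [0,0,-0.75],
    [0,0,-0.75],
    [0,0,-0.75],
    [0,0,-0.75],
  ],
  jaw=[0,0,0,0,0,0,0,0,0,0,0.6,0.6,0.6,0.6,0.6,0.6,0.6,0.6,0.6,0.6],
)

```text
t: 4.95
tool_pos: [0.5436, 0.2452, 0.3002]
orientation: [-1.611, 2.697, -0.0]
ft_force: [-0.9, -0.2, -0.5]
grip_width: 0.603
grip_force: 0.0
```

Run:
```python
from h import *
np.set_printoptions(precision=4,suppress=True)
c=cap("wrist");np.savez("w2.npz",**c);cv2.imwrite("pics/w2.png",c["color"]);P=cloud(c);z=P[...,2]
m=np.isfinite(z)&(z>.195)&(z<.232)&(P[...,0]>.45)&(P[...,0]<.57)&(P[...,1]>.1)&(P[...,1]<.29)
q=P[m];L=cv2.fitLine(q[:,:2].astype(np.float32),2,0,.001,.001).ravel();print(len(q),L,np.degrees(np.arctan2(-L[1],-L[0]))%360)
d=np.linalg.norm(q[:,:2]-[.582,.309],axis=1)
for a,b in((.02,.11),(.126,.15),(.15,.17)):
    w=q[(d>a)&(d<b)];print(a,b,len(w),np.median(w,0) if len(w) else '',w[:,2].max() if len(w) else '')
print('farthest',d.max())
s,Rm,p=pose();print(p,s["qpos"],s["t"]); tofr([.580,-.234,.34],159.5)
cs=cap("scene");Q=cloud(cs);z=Q[...,2]
m=np.isfinite(z)&(z>.195)&(z<.232)&(Q[...,0]>.45)&(Q[...,0]<.57)&(Q[...,1]>.1)&(Q[...,1]<.29)
q=Q[m];d=np.linalg.norm(q[:,:2]-[.582,.309],axis=1)
w=q[(d>.126)&(d<.15)&(q[:,2]<.23)];print('scene seat',len(w),np.median(w,0) if len(w) else '',d[q[:,2]<.23].max())
cv2.imwrite("pics/s2.png",cs["color"])
```

```text
1851 [0.4739 0.8806 0.5367 0.228 ] 241.7106
0.02 0.11 1210 [0.5468 0.2464 0.2178] 0.22048051040305888
0.126 0.15 264 [0.5153 0.1881 0.2091] 0.2117866668035738
0.15 0.17 153 [0.5066 0.172  0.2167] 0.22114446182315647
farthest 0.16277708206863056
[0.5431 0.245  0.2993] [ 0.2891  0.3503  0.2027  1.4249  0.     -0.7877] 5.0
tr [ 1.0109 -0.6488 -0.1014] rot [ 0.0002 -0.0023  1.8266] t 5.0
scene seat 9 [0.5153 0.1892 0.2084] 0.16472336475963384
```

View pics/w2.png

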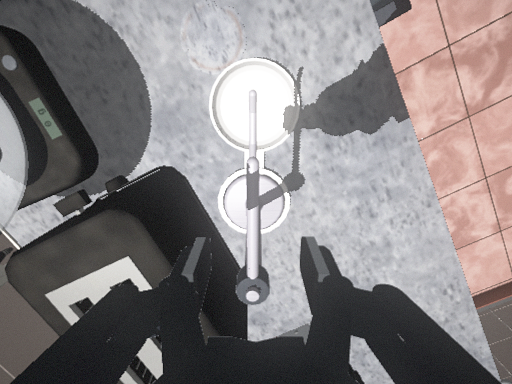

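The wrist picture shows the hook (tip at about (252,95)) over the middle of the dish (255,105). It measures z of about 0.209 at the seat, 138 mm out. Next I go to the rack.

>>> send_rows(
  translation=[
    [0.1,-0.065,-0.1],
    [0.5,-0.32,-0.12],
    [0.9,-0.6,-0.12],
    [0.9,-0.6,-0.12],
    [0.9,-0.6,-0.12],
    [0.9,-0.6,-0.12],
    [0.9,-0.6,-0.12],
    [0.9,-0.6,-0.12],
    [0.9,-0.6,-0.12],
    [0.9,-0.6,-0.12],
    [0.9,-0.6,-0.12],
    [0.9,-0.6,-0.12],
    [0.9,-0.6,-0.12],
    [0.9,-0.6,-0.12],
    [0.9,-0.6,-0.12],
  ],
  delta_rot=[
    [0,0,0.1],
    [0,0,0.5],
    [0,0,0.95],
    [0,0,0.95],
    [0,0,0.95],
    [0,0,0.95],
    [0,0,0.95],
    [0,0,0.95],
    [0,0,0.95],
    [0,0,0.95],
    [0,0,0.95],
    [0,0,0.95],
    [0,0,0.95],
    [0,0,0.95],
    [0,0,0.95],
  ],
  jaw=[0.6,0.6,0.6,0.6,0.6,0.6,0.6,0.6,0.6,0.6,0.6,0.6,0.6,0.6,0.6],
)

```text
t: 6.3
tool_pos: [0.584, -0.1842, 0.3477]
orientation: [0.519, -3.097, -0.002]
ft_force: [0.0, -0.9, 0.3]
grip_width: 0.604
grip_force: 0.0
```

Run:
```python
from h import *
tofr([.565,-.228,.34],159.5)
```

```text
tr [ 0.0805 -0.0881  0.0192] rot [ 0.0012 -0.0017  0.8784] t 6.3
```

>>> send_rows(
  translation=[
    [0.08,-0.088,0.02],
    [0.08,-0.088,0.02],
    [0.08,-0.088,0.02],
    [0.08,-0.088,0.02],
    [0.08,-0.088,0.02],
    [0.08,-0.088,0.02],
    [0.08,-0.088,0.02],
    [0.08,-0.088,0.02],
    [0.08,-0.088,0.02],
  ],
  delta_rot=[
    [0,0,0.878],
    [0,0,0.878],
    [0,0,0.878],
    [0,0,0.878],
    [0,0,0.878],
    [0,0,0.878],
    [0,0,0.878],
    [0,0,0.878],
    [0,0,0.878],
  ],
  jaw=[0.6,0.6,0.6,0.6,0.6,0.6,0.6,0.6,0.6],
)

```text
t: 7.05
tool_pos: [0.5655, -0.2281, 0.3404]
orientation: [0.555, 3.092, 0.0]
ft_force: [1.2, -0.2, -0.4]
grip_width: 0.601
grip_force: 0.0
```

Run:
```python
from h import *
np.set_printoptions(precision=4,suppress=True)
c=cap("wrist");np.savez("w3.npz",**c);cv2.imwrite("pics/w3.png",c["color"]);P=cloud(c)
# rack coords: X along front-normal(-hook dir), Y along bar, origin bar mid
O=np.array([.5995,-.335]);
def an(P,tag):
    ang=np.radians(69.5);ey=np.array([np.cos(ang),np.sin(ang)]);ex=np.array([ey[1],-ey[0]])
    d=P[...,:2]-O;X=d@ex;Y=d@ey;z=P[...,2]
    m=np.isfinite(z)&(z>.212)&(z<.23)&(abs(X)<.012)&(abs(Y)<.115);q=P[m]
    if m.sum()>20:
        L=cv2.fitLine(q[:,:2].astype(np.float32),2,0,.001,.001).ravel();print(tag,'bar',m.sum(),L,np.degrees(np.arctan2(L[1],L[0])),'meanX',X[m].mean(),'z',np.median(z[m]))
    m=np.isfinite(z)&(z>.2)&(z<.23)&(X<-.015)&(X>-.042)&(abs(Y-.088)<.03);print(tag,'hookwire',m.sum(),np.median(Y[m]),np.median(z[m]))
    m=np.isfinite(z)&(z>.2)&(z<.23)&(X<-.072)&(X>-.1)&(abs(Y-.088)<.03)
    if m.sum():print(tag,'tip',m.sum(),np.median(Y[m]),'X',X[m].min(),'zmax',z[m].max())
    for a,b in((.20,.23),(.185,.2),(.17,.185),(.15,.17)):
        m=np.isfinite(z)&(z>a)&(z<b)&(X<-.03)&(X>-.085)&(abs(Y-.088)<.03)
        if a==.2: m&=abs(Y-.088)>.006
        if m.sum()>3:print(tag,'handle',a,b,m.sum(),'X',np.percentile(X[m],[5,50,95]),'Y',np.percentile(Y[m],[2,98]),'zmax',np.percentile(z[m],98))
an(P,'wrist');an(np.load("topP.npy"),'top');an(np.load("sceneP.npy"),'scene')
```

```text
wrist bar 2615 [ 0.3516  0.9362  0.5972 -0.3392] 69.41719 meanX -0.0007066366761193601 z 0.21849214502566658
wrist hookwire 163 0.08791253197055414 0.21530376794842068
wrist tip 66 0.08777962293476894 X -0.08369122770072375 zmax 0.2200876265371032
wrist handle 0.2 0.23 94 X [-0.0615 -0.0597 -0.0575] Y [0.0733 0.1024] zmax 0.21325477733277137
wrist handle 0.185 0.2 57 X [-0.0592 -0.0557 -0.0538] Y [0.074  0.1012] zmax 0.19847857351506584
wrist handle 0.17 0.185 42 X [-0.0562 -0.055  -0.0536] Y [0.074  0.1011] zmax 0.18433301526742762
wrist handle 0.15 0.17 37 X [-0.0522 -0.0502 -0.0496] Y [0.0737 0.1008] zmax 0.16615041244036327
top bar 405 [ 0.3507  0.9365  0.6001 -0.3365] 69.46749 meanX 0.0010767488278612537 z 0.21966302960490725
top hookwire 20 0.08697740253526987 0.2160516324875847
top tip 8 0.08738812934847419 X -0.08203917902319302 zmax 0.22027462891173588
top handle 0.2 0.23 12 X [-0.0604 -0.0589 -0.0561] Y [0.0729 0.1018] zmax 0.21420827234023204
top handle 0.17 0.185 4 X [-0.0537 -0.0536 -0.0514] Y [0.0782 0.1013] zmax 0.1832959544272748
scene bar 519 [ 0.3494  0.937   0.5966 -0.343 ] 69.548836 meanX 4.344380295610459e-05 z 0.21796837604900354
scene hookwire 30 0.0848289553205985 0.21413145663147526
scene tip 12 0.08487254845849873 X -0.08383561041171454 zmax 0.22065960129136575
scene handle 0.2 0.23 19 X [-0.0611 -0.0591 -0.0546] Y [0.0711 0.0965] zmax 0.21266277361561203
scene handle 0.185 0.2 13 X [-0.0582 -0.0562 -0.0547] Y [0.0698 0.0966] zmax 0.19701759379250083
scene handle 0.17 0.185 17 X [-0.0558 -0.0543 -0.0506] Y [0.0695 0.096 ] zmax 0.1837377828677473
scene handle 0.15 0.17 19 X [-0.053  -0.0505 -0.046 ] Y [0.0707 0.0973] zmax 0.16872710610619812
```

View pics/w3.png

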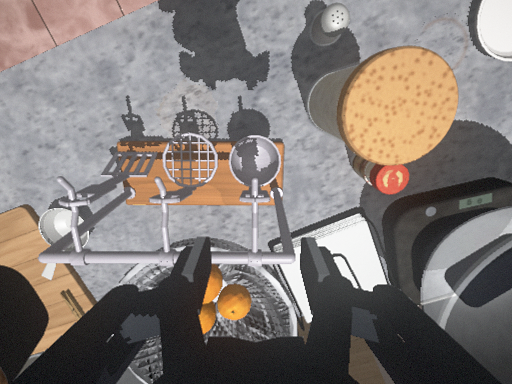

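The wrist view shows the ladle's handle on the left hook at (255,185), clear on both sides. All three cameras agree on the position.

```bash
python3 -c "
from h import *
tofr([.5806,-.2345,.191],159.5)"
```

```text
tr [-0.0406 -0.0013  0.3734] rot [0.0002 0.0001 0.0021] t 7.1
```

>>> send_rows(
  translation=[
    [-0.041,-0.001,0],
    [-0.041,-0.001,0.1],
    [-0.041,-0.001,0.2],
    [-0.041,-0.001,0.26],
    [-0.041,-0.001,0.31],
    [-0.041,-0.001,0.35],
    [-0.041,-0.001,0.373],
    [-0.041,-0.001,0.373],
    [-0.041,-0.001,0.373],
  ],
  delta_rot=[
    [0,0,0],
    [0,0,0],
    [0,0,0],
    [0,0,0],
    [0,0,0],
    [0,0,0],
    [0,0,0],
    [0,0,0],
    [0,0,0],
  ],
  jaw=[0.6,0.6,0.6,0.6,0.6,0.6,0.6,0.6,0.6],
)

```text
t: 7.85
tool_pos: [0.5807, -0.2352, 0.1913]
orientation: [-0.56, -3.091, -0.0]
ft_force: [0.1, -0.4, 0.9]
grip_width: 0.599
grip_force: 0.0
```

Run:
```python
from h import *
s,Rm,p=pose();print(p,s["ft_force"]); tofr([.5806,-.2345,.191],159.5)
ims=[]
c=cap("wrist");ims.append(cv2.resize(c["color"][100:300,150:400],(400,320)))
c=cap("scene");ims.append(cv2.resize(c["color"][160:320,230:390],(400,400)))
ims[0]=cv2.copyMakeBorder(ims[0],0,80,0,0,0)
cv2.imwrite("pics/g1.png",np.hstack(ims))
```

```text
[ 0.58067069 -0.23518607  0.1912605 ] [ 0.1043689  -0.4007668   0.92069603]
tr [0.0008 0.0015 0.0007] rot [ 0.0002 -0.0004 -0.0006] t 7.85
```

View pics/g1.png

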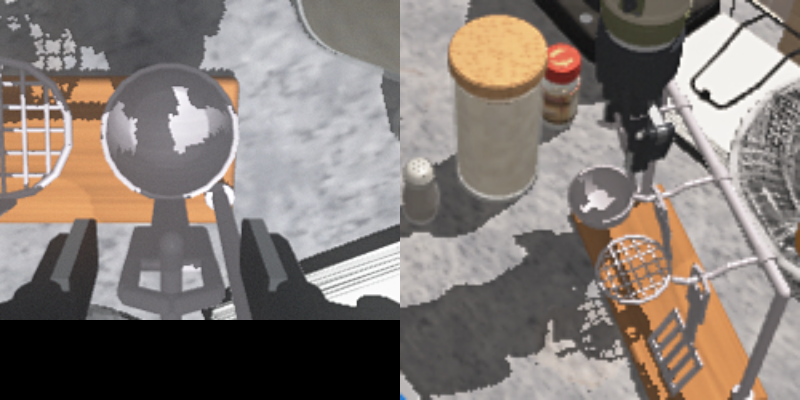

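The handle (left crop at about (172,270)) sits between the fingers, slightly left of their centre, and the skimmer is clear. I'll close now.

>>> send_rows(
  translation=[
    [0,0.0015,0],
    [0,0.0015,0],
    [0,0.0015,0],
    [0,0.0015,0],
    [0,0.0015,0],
    [0,0.0015,0],
    [0,0.0015,0],
    [0,0.0015,0],
    [0,0.0015,0],
    [0,0.0015,0],
  ],
  delta_rot=[
    [0,0,0],
    [0,0,0],
    [0,0,0],
    [0,0,0],
    [0,0,0],
    [0,0,0],
    [0,0,0],
    [0,0,0],
    [0,0,0],
    [0,0,0],
  ],
  jaw=[0.3,0.3,0.3,0.3,0.3,0.3,0.3,0.3,0.3,0.3],
  newtons=50,
)

```text
t: 8.78
tool_pos: [0.5815, -0.2351, 0.1923]
orientation: [0.56, 3.089, -0.001]
ft_force: [0.5, -0.6, 5.8]
grip_width: 0.341
grip_force: 49.3
```

>>> send_rows(
  translation=[
    [0,0,-0.01],
    [0,0,-0.02],
    [0,0,-0.03],
    [0,0,-0.036],
    [0,0,-0.036],
    [0,0,-0.036],
    [0,0,-0.036],
  ],
  delta_rot=[
    [0,0,0],
    [0,0,0],
    [0,0,0],
    [0,0,0],
    [0,0,0],
    [0,0,0],
    [0,0,0],
  ],
  jaw=[0.3,0.3,0.3,0.3,0.3,0.3,0.3],
)

```text
t: 9.37
tool_pos: [0.5807, -0.2347, 0.2052]
orientation: [-0.561, -3.091, -0.0]
ft_force: [0.1, -0.2, -1.3]
grip_width: 0.339
grip_force: 49.3
```

Run:
```python
from h import *
s,Rm,p=pose();print(p,s["ft_force"],s["grip_width"],s["grip_force"])
ims=[]
c=cap("wrist");ims.append(cv2.resize(c["color"][130:330,150:400],(400,320)));np.savez("w4.npz",**c)
P=cloud(c);z=P[...,2];O=np.array([.5995,-.335]);ang=np.radians(69.47);ey=np.array([np.cos(ang),np.sin(ang)]);ex=np.array([ey[1],-ey[0]])
d=P[...,:2]-O;X=d@ex;Y=d@ey
m=np.isfinite(z)&(z>.205)&(z<.24)&(X<-.045)&(X>-.075)&(abs(Y-.0875)>.005)&(abs(Y-.0875)<.013);print('handle top',m.sum(),np.percentile(z[m],[50,90,99]) if m.any() else '',np.percentile(X[m],[5,50,95]) if m.any() else '')
m=np.isfinite(z)&(z>.2)&(z<.23)&(X<-.072)&(X>-.1)&(abs(Y-.088)<.01);print('tip',X[m].min() if m.any() else '')
c=cap("scene");ims.append(cv2.resize(c["color"][190:290,260:360],(400,400)))
ims[0]=cv2.copyMakeBorder(ims[0],0,80,0,0,0)
cv2.imwrite("pics/g2.png",np.hstack(ims))
```

```text
[ 0.58074558 -0.23468623  0.2051902 ] [ 0.07673876 -0.24749562 -1.34731894] 0.33886838637760736 49.313287138938904
handle top 682 [0.2216589  0.22460177 0.22580704] [-0.06249676 -0.06072761 -0.05816321]
tip -0.08389257073551766
```

View pics/g2.png

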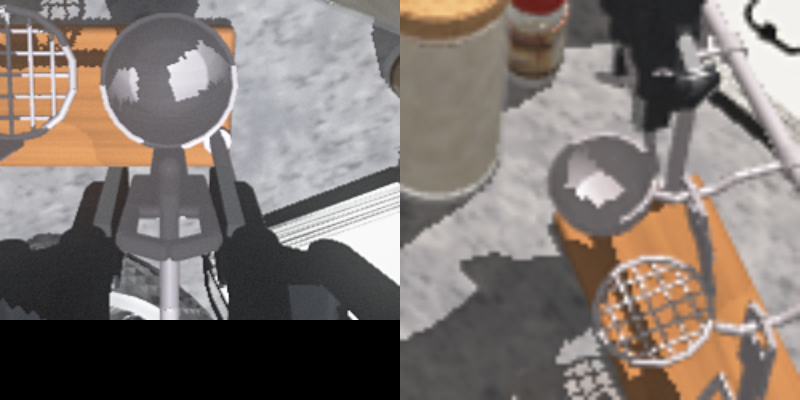

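The ladle's weight is off the hook (top edge up 12.5 mm). I'll lift 2 mm more and slide out along the hook.

>>> send_rows(
  translation=[
    [0,0,-0.005],
    [0.01,0,-0.005],
    [0.025,0,-0.005],
    [0.04,0,-0.005],
    [0.055,0,-0.005],
    [0.07,0,-0.005],
    [0.085,0,-0.005],
    [0.1,0,-0.005],
    [0.112,0,-0.005],
    [0.112,0,-0.005],
    [0.112,0,-0.005],
  ],
  delta_rot=[
    [0,0,0],
    [0,0,0],
    [0,0,0],
    [0,0,0],
    [0,0,0],
    [0,0,0],
    [0,0,0],
    [0,0,0],
    [0,0,0],
    [0,0,0],
    [0,0,0],
  ],
  jaw=[0.3,0.3,0.3,0.3,0.3,0.3,0.3,0.3,0.3,0.3,0.3],
)

```text
t: 10.38
tool_pos: [0.5388, -0.219, 0.2077]
orientation: [0.561, 3.091, -0.0]
ft_force: [0.1, -0.1, -2.0]
grip_width: 0.335
grip_force: 49.3
```

Run:
```python
from h import *
np.set_printoptions(precision=4,suppress=True)
s,Rm,p=pose();print(p,s["ft_force"],s["grip_width"],s["qpos"])
c=cap("wrist");cv2.imwrite("pics/w5.png",c["color"]);np.savez("w5.npz",**c)
P=cloud(c);T=(P-p)@Rm  # tool coords
m=np.isfinite(T[...,2])&(abs(T[...,0])<.03)&(abs(T[...,1])<.013)&(T[...,2]>-.03)&(T[...,2]<.01)
q=T[m];print('handle in tool',m.sum(),'zmin',np.percentile(q[:,2],[1,5,50]),'x',np.percentile(q[:,0],[5,50,95]),'y',np.percentile(q[:,1],[2,98]))
```

```text
[ 0.5388 -0.219   0.2077] [ 0.1471 -0.1257 -2.0186] 0.3352470449315635 [-0.5241  0.343  -0.0315  1.1958  0.0001 -0.1652]
handle in tool 1680 zmin [-0.022  -0.0213 -0.0118] x [-0.0161  0.0065  0.01  ] y [-0.0125  0.0124]
```

>>> send_rows(
  translation=[
    [0,0,-0.03],
    [0,0,-0.08],
    [0,0,-0.14],
    [0,0,-0.2],
    [0,0,-0.26],
    [0,0,-0.32],
    [0,0,-0.38],
    [0,0,-0.42],
    [0,0,-0.445],
    [0,0,-0.445],
    [0,0,-0.445],
  ],
  delta_rot=[
    [0,0,0],
    [0,0,0],
    [0,0,0],
    [0,0,0],
    [0,0,0],
    [0,0,0],
    [0,0,0],
    [0,0,0],
    [0,0,0],
    [0,0,0],
    [0,0,0],
  ],
  jaw=[0.3,0.3,0.3,0.3,0.3,0.3,0.3,0.3,0.3,0.3,0.3],
)

```text
t: 11.35
tool_pos: [0.5394, -0.2193, 0.3856]
orientation: [0.56, 3.09, -0.0]
ft_force: [-0.1, -0.2, -1.1]
grip_width: 0.345
grip_force: 50.1
```

Run:
```python
from h import *
s,Rm,p=pose();print(p,s["grip_width"],s["ft_force"])
tofr([.51,-.03,.385],200);tofr([.4975,.1529,.385],241.6)
```

```text
[ 0.53943386 -0.21932039  0.38559343] 0.34455600807955256 [-0.13972869 -0.22859714 -1.10366853]
tr [0.2351 0.4173 0.0012] rot [-7.000e-04  1.500e-03 -9.013e-01] t 11.35
tr [0.4249 0.8345 0.0009] rot [-1.2000e-03  1.2000e-03 -1.8257e+00] t 11.35
```

>>> send_rows(
  translation=[
    [0.01,0.018,0],
    [0.03,0.053,0],
    [0.055,0.098,0],
    [0.08,0.142,0],
    [0.105,0.186,0],
    [0.13,0.23,0],
    [0.155,0.275,0],
    [0.18,0.319,0],
    [0.205,0.364,0],
    [0.22,0.39,0],
    [0.23,0.408,0],
    [0.235,0.417,0],
    [0.235,0.417,0],
  ],
  delta_rot=[
    [0,0,-0.03],
    [0,0,-0.1],
    [0,0,-0.2],
    [0,0,-0.3],
    [0,0,-0.4],
    [0,0,-0.5],
    [0,0,-0.6],
    [0,0,-0.7],
    [0,0,-0.78],
    [0,0,-0.84],
    [0,0,-0.88],
    [0,0,-0.9],
    [0,0,-0.9],
  ],
  jaw=[0.3,0.3,0.3,0.3,0.3,0.3,0.3,0.3,0.3,0.3,0.3,0.3,0.3],
)

```text
t: 12.43
tool_pos: [0.5091, -0.029, 0.385]
orientation: [0.546, -3.093, -0.001]
ft_force: [-0.1, -0.1, -1.6]
grip_width: 0.336
grip_force: 50.1
```

Run:
```python
from h import *
s,Rm,p=pose();print(p,s["grip_width"],s["ft_force"])
tofr([.4975,.1529,.385],241.6)
```

```text
[ 0.50906956 -0.02902097  0.38497019] 0.3358542237819285 [-0.1409594  -0.1095195  -1.62419604]
tr [-1.286e-01  4.372e-01  1.000e-04] rot [ 1.100e-03 -6.000e-04 -9.236e-01] t 12.43
```

Run:
```python
from h import *
np.set_printoptions(precision=4,suppress=True)
s,Rm,p=pose()
def an(c,Rm,p):
    T=(cloud(c)-p)@Rm
    m=np.isfinite(T[...,2])&(abs(T[...,0])<.035)&(abs(T[...,1])<.013)&(T[...,2]>-.035)&(T[...,2]<.01);q=T[m]
    print('handle',m.sum(),'z',np.percentile(q[:,2],[1,5,50]),'x',np.percentile(q[:,0],[5,50,95]))
    m=np.isfinite(T[...,2])&(T[...,0]>-.04)&(T[...,0]<.08)&(abs(T[...,1])<.05)&(T[...,2]>.06)&(T[...,2]<.15);q=T[m]
    print('bowl',m.sum(),np.percentile(q,[1,50,99],axis=0).tolist())
w=dict(np.load("w5.npz"));T=w["c2w"]@np.linalg.inv(w["mount"]);an(w,T[:3,:3],T[:3,3])
c=cap("wrist");an(c,Rm,p)
a=np.hstack([w["color"][100:384,100:400],c["color"][100:384,100:400]]);
sc=cap("scene")["color"];cv2.imwrite("pics/c6.png",cv2.resize(np.hstack([a,sc[100:384,200:400]]),(800,284)))
```

```text
handle 1760 z [-0.022  -0.0213 -0.0111] x [-0.0293  0.0064  0.0099]
bowl 5961 [[-0.012982062501507585, -0.03240641295371291, 0.0679924410424913], [0.01214506855702206, -0.0003805598771584522, 0.11488181180598295], [0.050457856284402657, 0.03208018206520857, 0.12844424915911923]]
handle 1529 z [-0.0222 -0.0214 -0.0154] x [0.002  0.0072 0.0099]
bowl 6017 [[-0.010306451340993363, -0.03229305351673013, 0.06732444851247162], [0.01513718617328679, -0.00043949402736636196, 0.11456050120705742], [0.053274422021496834, 0.031955792544129925, 0.1278583451152789]]
```

View pics/c6.png

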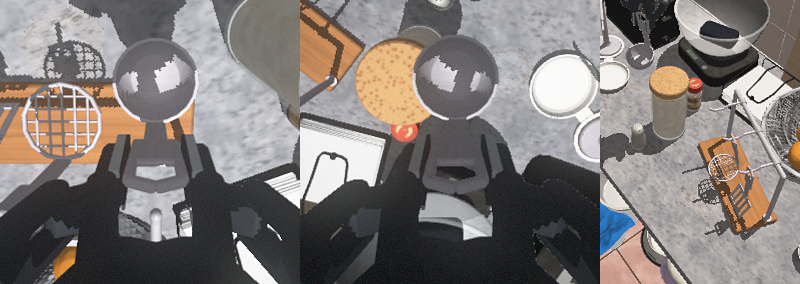

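The ladle still sits in the grip as before (the bowl shifted only 3 mm), and the skimmer and turner are still on their hooks. Before descending, I'll go farther out so the bowl clears the hook tip.

```bash
python3 -c "
from h import *
tofr([.4809,.1221,.385],241.6)"
```

```text
tr [-6.240e-02  3.822e-01  3.000e-04] rot [ 2.000e-04 -5.000e-04 -9.266e-01] t 12.53
```

>>> send_rows(
  translation=[
    [-0.003,0.02,0],
    [-0.009,0.055,0],
    [-0.016,0.1,0],
    [-0.023,0.14,0],
    [-0.029,0.18,0],
    [-0.036,0.22,0],
    [-0.043,0.26,0],
    [-0.049,0.3,0],
    [-0.054,0.33,0],
    [-0.058,0.357,0],
    [-0.061,0.375,0],
    [-0.062,0.382,0],
    [-0.062,0.382,0],
    [-0.062,0.382,0],
  ],
  delta_rot=[
    [0,0,-0.03],
    [0,0,-0.1],
    [0,0,-0.2],
    [0,0,-0.3],
    [0,0,-0.4],
    [0,0,-0.5],
    [0,0,-0.6],
    [0,0,-0.7],
    [0,0,-0.8],
    [0,0,-0.87],
    [0,0,-0.91],
    [0,0,-0.927],
    [0,0,-0.927],
    [0,0,-0.927],
  ],
  jaw=[0.3,0.3,0.3,0.3,0.3,0.3,0.3,0.3,0.3,0.3,0.3,0.3,0.3,0.3],
)

```text
t: 13.7
tool_pos: [0.4808, 0.1219, 0.3854]
orientation: [1.609, -2.698, 0.0]
ft_force: [0.0, -0.1, -1.5]
grip_width: 0.339
grip_force: 50.1
```

>>> send_rows(
  translation=[
    [0,0,0.03],
    [0,0,0.08],
    [0,0,0.14],
    [0,0,0.2],
    [0,0,0.26],
    [0,0,0.32],
    [0,0,0.37],
    [0,0,0.41],
    [0,0,0.435],
    [0,0,0.443],
    [0,0,0.443],
    [0,0,0.443],
  ],
  delta_rot=[
    [0,0,0],
    [0,0,0],
    [0,0,0],
    [0,0,0],
    [0,0,0],
    [0,0,0],
    [0,0,0],
    [0,0,0],
    [0,0,0],
    [0,0,0],
    [0,0,0],
    [0,0,0],
  ],
  jaw=[0.3,0.3,0.3,0.3,0.3,0.3,0.3,0.3,0.3,0.3,0.3,0.3],
)

```text
t: 14.7
tool_pos: [0.4813, 0.1221, 0.2091]
orientation: [-1.609, 2.697, -0.001]
ft_force: [-0.0, 0.1, -0.7]
grip_width: 0.343
grip_force: 50.0
```

Run:
```python
from h import *
np.set_printoptions(precision=4,suppress=True)
s,Rm,p=pose();print(p,s["ft_force"],s["grip_width"])
c=cap("wrist");T=(cloud(c)-p)@Rm
m=np.isfinite(T[...,2])&(abs(T[...,0])<.035)&(abs(T[...,1])<.013)&(T[...,2]>-.035)&(T[...,2]<.01)&(T[...,0]>-.02);q=T[m]
print('handle',m.sum(),'z',np.percentile(q[:,2],[1,5,50]),'y',np.percentile(q[:,1],[2,98]))
q=T[np.isfinite(T[...,2])&(T[...,0]<-.03)&(T[...,0]>-.13)&(abs(T[...,1])<.03)&(T[...,2]>-.025)&(T[...,2]<.02)]
print('arm in tool',len(q)); 
if len(q)>20: print(cv2.fitLine(q[:,:2].astype(np.float32),2,0,.001,.001).ravel(),'tip x',np.percentile(q[:,0],99))
cs=cap("scene");Q=cloud(cs);z=Q[...,2]
q=Q[np.isfinite(z)&(z>.205)&(z<.222)&(abs(Q[...,0]-.53)<.04)&(Q[...,1]>.14)&(Q[...,1]<.26)];print('scene hook',len(q),cv2.fitLine(q[:,:2].astype(np.float32),2,0,.001,.001).ravel(),q[q[:,1].argmin()])
tofr([.5189,.1925,.2075],241.6)
ims=[cv2.resize(c["color"][130:384,100:400],(400,340)),cv2.resize(cs["color"][70:210,130:295],(400,340))]
cv2.imwrite("pics/c7.png",np.hstack(ims))
```

```text
[0.4813 0.1221 0.2091] [-0.0094  0.113  -0.7403] 0.34298763947198385
handle 1527 z [-0.0222 -0.0215 -0.0152] y [-0.0125  0.0127]
arm in tool 0Traceback (most recent call last):
  File "<stdin>", line 11, in <module>
cv2.error: OpenCV(4.12.0) /io/opencv/modules/imgproc/src/linefit.cpp:50: error: (-215:Assertion failed) count > 0 in function 'fitLine2D_wods'
```

```bash
python3 -c "
from h import *
print(pose()[2]);tofr([.5181,.1936,.2075],241.6)"
```

```text
[0.48154319 0.12221903 0.20954606]
tr [-0.2004  0.0044  0.0054] rot [-0.0024  0.0017  0.0009] t 14.8
```

>>> send_rows(
  translation=[
    [0,0.004,0.004],
    [-0.02,0.004,0.004],
    [-0.045,0.004,0.004],
    [-0.07,0.004,0.004],
    [-0.09,0.004,0.004],
    [-0.105,0.004,0.004],
    [-0.115,0.004,0.004],
    [-0.12,0.004,0.004],
    [-0.12,0.004,0.004],
    [-0.12,0.004,0.004],
  ],
  delta_rot=[
    [0,0,0],
    [0,0,0],
    [0,0,0],
    [0,0,0],
    [0,0,0],
    [0,0,0],
    [0,0,0],
    [0,0,0],
    [0,0,0],
    [0,0,0],
  ],
  jaw=[0.3,0.3,0.3,0.3,0.3,0.3,0.3,0.3,0.3,0.3],
)

```text
t: 15.63
tool_pos: [0.5019, 0.1653, 0.2065]
orientation: [1.61, -2.697, -0.0]
ft_force: [-0.4, 0.2, -1.1]
grip_width: 0.345
grip_force: 50.1
```

Run:
```python
from h import *
np.set_printoptions(precision=4,suppress=True)
print(pose()[2],manip.state()["ft_force"]);tofr([.5181,.1936,.2075],241.6)
c=cap("wrist");s,Rm,p=pose();T=(cloud(c)-p)@Rm
q=T[np.isfinite(T[...,2])&(T[...,0]<-.012)&(T[...,0]>-.13)&(abs(T[...,1])<.02)&(T[...,2]>-.03)&(T[...,2]<.02)];print('arm',len(q),np.median(q,0) if len(q) else '')
cs=cap("scene");Q=cloud(cs)
ims=[cv2.resize(c["color"][130:384,100:400],(400,340)),cv2.resize(cs["color"][70:210,130:295],(400,340))]
cv2.imwrite("pics/c7.png",np.hstack(ims))
```

```text
[0.5019 0.1653 0.2065] [-0.4491  0.1724 -1.0808]
tr [-0.0816 -0.0021 -0.0025] rot [ 0.0005 -0.0005  0.0015] t 15.63
arm 398 [-0.0276 -0.0007 -0.0025]
```

View pics/c7.png

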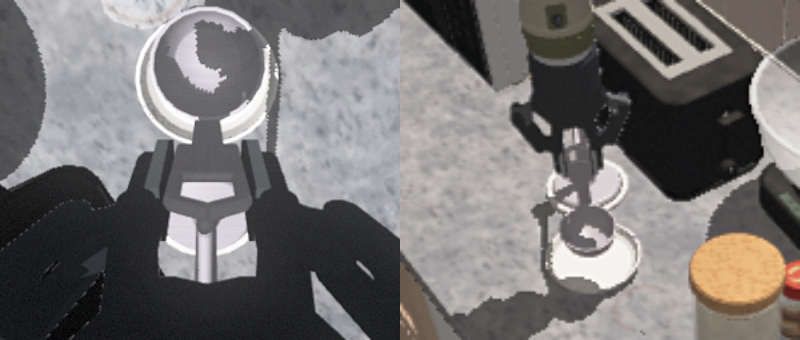

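The hook lies right behind the slot (arm at (205,255), within 1 mm laterally), so I'll slide on.

>>> send_rows(
  translation=[
    [0,-0.002,-0.002],
    [-0.012,-0.002,-0.002],
    [-0.024,-0.002,-0.002],
    [-0.036,-0.002,-0.002],
    [-0.048,-0.002,-0.002],
    [-0.06,-0.002,-0.002],
    [-0.072,-0.002,-0.002],
    [-0.08,-0.002,-0.002],
    [-0.081,-0.002,-0.002],
    [-0.081,-0.002,-0.002],
  ],
  delta_rot=[
    [0,0,0],
    [0,0,0],
    [0,0,0],
    [0,0,0],
    [0,0,0],
    [0,0,0],
    [0,0,0],
    [0,0,0],
    [0,0,0],
    [0,0,0],
  ],
  jaw=[0.3,0.3,0.3,0.3,0.3,0.3,0.3,0.3,0.3,0.3],
)

```text
t: 16.57
tool_pos: [0.5182, 0.1937, 0.2074]
orientation: [1.611, -2.697, -0.0]
ft_force: [0.7, 0.5, -1.1]
grip_width: 0.341
grip_force: 50.1
```

Run:
```python
from h import *
np.set_printoptions(precision=4,suppress=True)
print(pose()[2],manip.state()["ft_force"])
c=cap("wrist");cs=cap("top");s,Rm,p=pose();T=(cloud(c)-p)@Rm
for lo,hi in((-.05,-.012),(.012,.03)):
    q=T[np.isfinite(T[...,2])&(T[...,0]<hi)&(T[...,0]>lo)&(abs(T[...,1])<.006)&(T[...,2]>-.03)&(T[...,2]<.02)];print(len(q),np.percentile(q,[2,50,98],axis=0).tolist() if len(q) else '')
tofr([.5181,.1936,.1915],241.6)
ims=[cv2.resize(c["color"][200:384,130:370],(400,306)),cv2.resize(cs["color"][140:232,110:230],(400,306))]
cv2.imwrite("pics/c8.png",np.hstack(ims))
```

```text
[0.5182 0.1937 0.2074] [ 0.6732  0.5034 -1.0746]
701 [[-0.031840777118062054, -0.004694405988392032, -0.011753223976105821], [-0.020417450128070686, -0.00020674672555297128, -0.009296301694384038], [-0.012892286753994805, 0.004365920933099482, -0.0034430946103165484]]
322 [[0.012401970628674893, -0.0028649136163955455, -0.012356379080946446], [0.02300783223608591, -0.0002648914402425445, -0.008280857610621748], [0.02984953160039116, 0.002740199796107197, -0.00039914627937242224]]
tr [-0.0006  0.0001  0.0398] rot [ 0.0002 -0.0002  0.0013] t 16.67
```

View pics/c8.png

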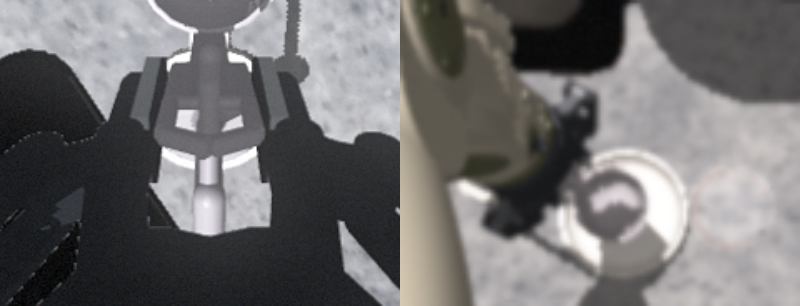

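The wire runs through the slot on both sides (left crop, (207,110) to (208,215)), so I'll lower slowly.

>>> send_rows(
  translation=[
    [0,0,0.006],
    [0,0,0.012],
    [0,0,0.018],
    [0,0,0.024],
    [0,0,0.029],
    [0,0,0.033],
    [0,0,0.036],
    [0,0,0.038],
    [0,0,0.038],
    [0,0,0.038],
    [0,0,0.038],
  ],
  delta_rot=[
    [0,0,0],
    [0,0,0],
    [0,0,0],
    [0,0,0],
    [0,0,0],
    [0,0,0],
    [0,0,0],
    [0,0,0],
    [0,0,0],
    [0,0,0],
    [0,0,0],
  ],
  jaw=[0.3,0.3,0.3,0.3,0.3,0.3,0.3,0.3,0.3,0.3,0.3],
)

```text
t: 17.58
tool_pos: [0.5182, 0.1934, 0.1925]
orientation: [-1.61, 2.698, -0.0]
ft_force: [-0.3, -0.6, 0.6]
grip_width: 0.343
grip_force: 50.3
```

>>> send_rows(
  translation=[
    [0,0,0.001],
    [0,0,0.002],
    [0,0,0.002],
    [0,0,0.002],
    [0,0,0.002],
  ],
  delta_rot=[
    [0,0,0],
    [0,0,0],
    [0,0,0],
    [0,0,0],
    [0,0,0],
  ],
  jaw=[0.3,0.3,0.3,0.3,0.3],
  newtons=20,
)

```text
t: 18.0
tool_pos: [0.5183, 0.1934, 0.1922]
orientation: [-1.609, 2.697, -0.001]
ft_force: [-1.8, -1.5, 6.7]
grip_width: 0.344
grip_force: 50.7
```

It is seated (upward force 6.7 N). I'll take off the preload and open gently.

>>> send_rows(
  translation=[
    [0,0,-0.001],
    [0,0,-0.001],
    [0,0,-0.001],
    [0,0,-0.001],
    [0,0,-0.001],
    [0,0,-0.001],
    [0,0,-0.001],
    [0,0,-0.001],
    [0,0,-0.001],
    [0,0,-0.001],
  ],
  delta_rot=[
    [0,0,0],
    [0,0,0],
    [0,0,0],
    [0,0,0],
    [0,0,0],
    [0,0,0],
    [0,0,0],
    [0,0,0],
    [0,0,0],
    [0,0,0],
  ],
  jaw=[0.32,0.34,0.345,0.35,0.355,0.36,0.37,0.38,0.39,0.4],
)

```text
t: 18.83
tool_pos: [0.5181, 0.1934, 0.1917]
orientation: [1.61, -2.698, -0.0]
ft_force: [0.0, 0.3, 0.4]
grip_width: 0.402
grip_force: 0.0
```

>>> send_rows(
  translation=[
    [0,0,0],
    [0,0,0],
    [0,0,0],
    [0,0,0],
    [0,0,0],
    [0,0,0],
    [0,0,0],
    [0,0,0],
    [0,0,0],
    [0,0,0],
    [0,0,0],
    [0,0,0],
  ],
  delta_rot=[
    [0,0,0],
    [0,0,0],
    [0,0,0],
    [0,0,0],
    [0,0,0],
    [0,0,0],
    [0,0,0],
    [0,0,0],
    [0,0,0],
    [0,0,0],
    [0,0,0],
    [0,0,0],
  ],
  jaw=[0.43,0.46,0.5,0.55,0.6,0.6,0.6,0.6,0.6,0.6,0.6,0.6],
)

```text
t: 19.83
tool_pos: [0.5181, 0.1934, 0.1919]
orientation: [-1.61, 2.698, 0.0]
ft_force: [-0.4, -0.1, -0.1]
grip_width: 0.601
grip_force: 0.0
```

Run:
```python
from h import *
np.set_printoptions(precision=4,suppress=True)
s,Rm,p=pose();print(p,s["ft_force"],s["grip_width"])
for k in range(4):
    c=cap("wrist");T=(cloud(c)-p)@Rm
    m=np.isfinite(T[...,2])&(T[...,0]>-.04)&(T[...,0]<.08)&(abs(T[...,1])<.05)&(T[...,2]>.06)&(T[...,2]<.15);q=T[m]
    m2=np.isfinite(T[...,2])&(abs(T[...,0])<.02)&(abs(T[...,1])<.013)&(abs(T[...,1])>.005)&(T[...,2]>-.035)&(T[...,2]<.01)
    print('bowl',np.percentile(q,[1,50,99],axis=0)[:, :2].ravel(),'top z',np.percentile(T[m2][:,2],2) if m2.any() else '')
```

```text
[0.5181 0.1934 0.1919] [-0.3631 -0.074  -0.1497] 0.6011898219172571
bowl [-0.0131 -0.0315  0.0119  0.0006  0.0503  0.0329] top z -0.020956249913077683
bowl [-0.0131 -0.0315  0.0119  0.0006  0.0502  0.033 ] top z -0.02084160545121158
bowl [-0.0131 -0.0315  0.0119  0.0006  0.0502  0.033 ] top z -0.02081294127276581
bowl [-0.0131 -0.0315  0.0119  0.0006  0.0503  0.033 ] top z -0.02077946968880534
```

Released and hanging still. I'll rise straight up.

>>> send_rows(
  translation=[
    [0,0,-0.02],
    [0,0,-0.05],
    [0,0,-0.1],
    [0,0,-0.15],
    [0,0,-0.22],
    [0,0,-0.3],
    [0,0,-0.36],
    [0,0,-0.4],
    [0,0,-0.4],
    [0,0,-0.4],
    [0,0,-0.4],
    [0,0,-0.4],
    [0,0,-0.4],
    [0,0,-0.4],
    [0,0,-0.4],
    [0,0,-0.4],
  ],
  delta_rot=[
    [0,0,0],
    [0,0,0],
    [0,0,0],
    [0,0,0],
    [0,0,0],
    [0,0,0],
    [0,0,0],
    [0,0,0],
    [0,0,0],
    [0,0,0],
    [0,0,0],
    [0,0,0],
    [0,0,0],
    [0,0,0],
    [0,0,0],
    [0,0,0],
  ],
  jaw=[0.6,0.6,0.6,0.6,0.6,0.6,0.6,0.6,0.6,0.6,0.6,0.6,0.6,0.6,0.6,0.6],
)

```text
t: 21.37
tool_pos: [0.518, 0.1934, 0.3515]
orientation: [1.61, -2.697, -0.0]
ft_force: [-0.1, 0.2, -0.7]
grip_width: 0.593
grip_force: 0.0
```

Run:
```python
from h import *
np.set_printoptions(precision=4,suppress=True)
for k in range(2):
    c=cap("wrist");P=cloud(c);z=P[...,2]
    m=np.isfinite(z)&(abs(P[...,0]-.515)<.06)&(abs(P[...,1]-.18)<.06)
    h=P[m&(z>.2)&(z<.225)];b=P[m&(z>.05)&(z<.12)];print(len(h),np.median(h,0),len(b),np.median(b,0),h[:,2].max())
s=cap("scene");cv2.imwrite("pics/end.png",np.hstack([cv2.resize(c["color"],(400,300)),cv2.resize(s["color"],(400,300))]))
```

```text
743 [0.524  0.2038 0.215 ] 1999 [0.5088 0.1794 0.0749] 0.22070344061232688
743 [0.5243 0.2039 0.215 ] 1995 [0.5088 0.1793 0.0749] 0.2203295493624233
```

View pics/end.png

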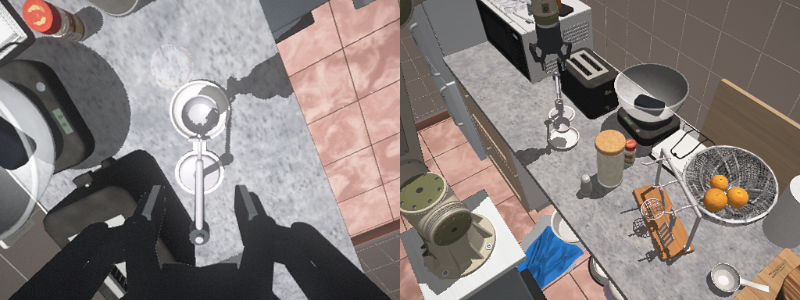

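The ladle hangs still over the dish (left picture, (203,115)). The rack utensils, jar, spice jar and salt shaker are where they were.

```bash
python3 -c "
from plant import manip
print(manip.finish_job())"
```

```text
the job is handed in; nothing more can be done
None
```

The ladle hangs still on the stand's hook over the dish centre, the other items look undisturbed in the last pictures, and the job was handed in at about 21 s; the hand-in returned no verdict.

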